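# Click the large T-key onto the fixture's square drive

### The job

Fit the larger of the two steel T-handled keys onto the upright square drive of the panel clamping fixture: lower it mouth down over the drive, push it down past the spring ball until the ball clicks in and the key sits fully home on the round collar, then let go. Leave the smaller key standing where it is.

Things in the scene. Friction and masses are not known exactly. Their poses are not given: they have to be found in the camera images.
- key: Larger loose steel T-key (0.2 kg) standing mouth down on a 3 mm mat. Origin: centre of its underside, z up. Hub 38 mm square (flats across x and y) from 0 to 45 mm up: grip it across y, 25 to 40 mm up. Neck 18 mm thick to 57 mm; cross bar along x, 90 long, 14 wide, 57 to 71 mm up. Hole 23 mm square, sides along x, y, 39 deep, mouth flared to 31 over the lowest 6 mm, ball groove 10.5 to 24.5 mm up.
- small_key: Smaller steel T-key, a bystander, loose, standing mouth down on the mat: hub 24 mm square, cross bar 56 mm long, 49 mm tall in all; its 10 mm hole does not fit the drive. Origin: centre of its underside, z up.
- drive_foot (a point): Foot centre of the fixed square drive, on its round collar (60 mm across, 75 mm above the table). Steel drive along +z: 20 mm square, flats across x and y, straight for 24 mm, tapering to a 10 mm tip at 36. The key fits in any quarter turn; home when its origin is here. The fixture reaches 170 mm to +x, 70 to -x, 110 to each y side; the rest of it rises at most 2 mm above this point.
- ball (a joint): Spring ball in the drive's +x face, 17.5 mm above the foot, standing 4.5 mm out. 0 m when out, about 0.003 when the key's wall presses it in, near 0 again once clicked into the groove. Pushing the key past it takes roughly 8 to 15 N downwards, more than the key weighs; let go before that, it leans over.
Mind the look-alikes: they are no part of the job. What is shaped like the key but blue or pink is not meant.

How it is judged (in metres and radians):
On the way:
1. the gripper pushes the key over the drive's spring ball, which is pressed in (value of joint ball above 0.001 m and horizontal distance between key and drive_foot below 0.012 m and contact force between any of the fingers, the arm and key above 1 N), for 0.02 s.
At the end, for the whole second after the job is handed in: The larger key stands upright (6 degrees) and released on the drive, its underside within 3 mm of the collar and 5 mm of the drive axis, the ball sprung out into its groove (less than 2 mm pressed in), the key at rest; the smaller key within 30 mm of its start (z of key in the frame of drive_foot between -0.003 and 0.003 m and horizontal distance between key and drive_foot below 0.005 m and angle between key's own z axis and vertical below 0.1 rad and value of joint ball below 0.002 m and linear speed of key below 0.02 m/s and distance of small_key from where it was at the start of the episode below 0.03 m); the robot touches nothing.
It fails at once if the smaller key is moved by more than 30 mm (distance of small_key from where it was at the start of the episode above 0.03 m).
It also fails if it takes over 38 s, if anything falls off the work surface, if the arm or the gripper's body presses on something with over 40 N, if the wrist force passes 120 N, or if a joint passes its speed limit or range.

### The arm

A 6-joint arm with a two-finger parallel gripper is mounted at the origin on the work surface. World frame = base frame: x ahead of the robot, y to its left, z up, the work surface at z = 0. Lengths are in m, angles in degrees, forces in N, time in s.
With the tool pointing down it reaches from about 0.4 to 0.825 m from the base axis. Payload 7 kg.
Tool frame: the origin (TCP) lies at the very end of the fingers, on their centre line; the grasp point (between the pads) lies 19 mm behind it; z points along the fingers, y is the line along which they close (so a half turn about z gives the same grasp; the last joint's range is limited). The gripper opens to 88 mm and grips with 3 to 60 N. Pads are 19 mm wide; open, the fingers measure 130 mm over their backs; the gripper's body (78 mm by 193 mm) begins 47 mm behind the grasp point.
Start: joints at [93.455, 20.546, 0.682, 0, -70.136, -16.507], TCP at [0.152, 0.658, 0.227] pointing down, gripper open.
Joint ranges: [-176.03, 176.03], [-82.01, 121.73], [-58.28, 71.71], [-173.87, 95.51], [-174.79, -0.11], [-173.66, 173.66]. Speed limits (degrees/s): [136.94, 136.94, 172.46, 180, 180, 180].

### API

Orientations are given as [roll, pitch, yaw] about the fixed x, y, z axes, in that order (R = Rz(yaw) Ry(pitch) Rx(roll)).
In Python, from plant import ctrl, cams, workorder gives the robot as it stands.
- The arm moves only by the tool play_rows, never from a script. Its argument "motion" is a list of rows, each an object of numbers: "x", "y", "z": the shift along the tool's x, y, z normalised to -1 to 1, where 1 is 0.025 m; "rx", "ry", "rz": the turn, a rotation vector about the tool's x, y, z normalised to -1 to 1, where 1 is 4 degrees. A call has 1 to 20 rows; each row shifts and turns the commanded pose from where the row before left it, along the tool's axes as they then stand; what a row does not reach is not made up. A row lasts 1/8 s, in which the tool goes at most 62.5 mm and 10.7 degrees, less where a joint would pass 70% of its speed; a pose out of reach is approached as far as the arm can. A call with a number of a shift or a turn outside -1 to 1 is refused whole. A call with a gripper value outside its range is refused whole. "fingers" is the opening, from -1 (shut) to 1 (fully open), set as the call begins (left out, the last holds). The fingers move at their own pace and stop on an object; the grip force is fixed at half the most. Time passes only in rows, so rows that do not move let the fingers close. It gives the time, the measured TCP pose, the force, the opening and the grip force at its end, in the units of the state.
- ctrl.get_obs(): the state, without advancing time (a new reading comes with each control period).
- cams.snapshot(name): name is "side" or "top"; returns the picture (384x512x3 uint8, blue, green, red); there is no depth.
- cams.get_calibration(name): a dict with "vertical_fov" (degrees; the focal length in pixels is half the picture's height over the tangent of half this angle, whatever the lens; pixels are square), "cx", "cy" (the principal point, pixels), "k1" (the pictures are not rectified: a ray, as slopes to the right and down, at radius r is drawn at 1 + k1 r^2 times it, then the intrinsics apply), "position" and "rotation" of the camera in the world. Camera axes: x right, y up, looking along -z (the intrinsics and any distortion apply to the point x, -y, -z); pixel columns grow to the right and rows downward; lengths in m; the calibration is good to about 2 mm. A picture is of the moment at which its call begins. get_calibration takes no time and is no camera call.
- workorder.close_job(): hands the job in; it is judged then, once.
The state is a dict: "clock": time; "joint_pos": joint angles; "qvel": joint speeds; "tau": joint torques, N m; "tool_pos": TCP position; "orientation": TCP orientation; "force": force on the tool from outside, world axes, zero at the start; "moment": the same for the moment, N m; "opening": finger opening in m; "gripper_force": force on a finger pad.
Only numpy, scipy, OpenCV 4.12 (cv2) and the standard library are available. Lean on these libraries where they do the work, as an engineer would, in place of code of your own. Each camera call takes 0.05 s, during which the arm holds its last target. There are 200 camera calls.

## Working session

There is one attempt and no reset: what is moved stays moved. The work goes in short steps, Python scripts to look and compute and a tool call to move; the robot and the scene stay as the last step left them, time stands still between calls to the robot, and variables do not carry over. Pictures are saved under pics/ and viewed, at most 10 in all, crops included, and the job is handed in when it is done.

Besides the shell and the picture viewer there is one more tool, called after "Emit:" by a JSON object that holds its "name" and its "arguments", one argument or row to a line. play_rows: Moves the arm, as the interface text tells. Its arguments: {"type":"object","properties":{"motion":{"type":"array"},"fingers":{"type":"number"}},"required":["motion"]}

```bash
mkdir -p pics; python3 - <<'E'
from plant import ctrl,cams,workorder
import cv2
for n in("side","top"):
    cv2.imwrite(f"pics/{n}0.png",cams.snapshot(n)); print(n,cams.get_calibration(n))
print(ctrl.get_obs())
E
```

```text
side {'vertical_fov': 53.271477254025626, 'cx': 255.42027348454218, 'cy': 190.26431639106684, 'k1': -0.044952623532938586, 'position': array([ 0.10919204, -0.50717807,  0.73029742]), 'rotation': array([ 41.42318506,   0.86277978, -44.31047161])}
top {'vertical_fov': 43.31121563711254, 'cx': 253.9245394032242, 'cy': 192.30798943044277, 'k1': -0.18152658435045915, 'position': array([ 0.39813491, -0.08176991,  1.11488436]), 'rotation': array([  5.70645374,  -0.17986336, -88.93530285])}
{'clock': 0.1, 'joint_pos': array([ 9.34530139e+01,  2.05864464e+01,  6.41452778e-01, -1.74865525e-02,
       -7.01336705e+01, -1.65070679e+01]), 'qvel': array([ 0.01682085, -0.09586991,  0.08947883,  0.09233739,  0.04330193,
        0.05838873]), 'tau': array([-1.10089695e-03, -5.84166169e+01,  2.93748701e+01,  7.01551706e+00,
        1.00924724e-02, -5.90276227e-05]), 'tool_pos': array([0.15238736, 0.65716059, 0.22574559]), 'orientation': array([ 1.79919907e+02, -6.59113535e-03, -1.30600030e+01]), 'force': array([-0.04128565, -1.02712032, -0.90648599]), 'moment': array([-0.03762273,  0.00920472, -0.01463787]), 'gripper_force': 0.0, 'opening': 0.08729193275621741}
```

View pics/top0.png

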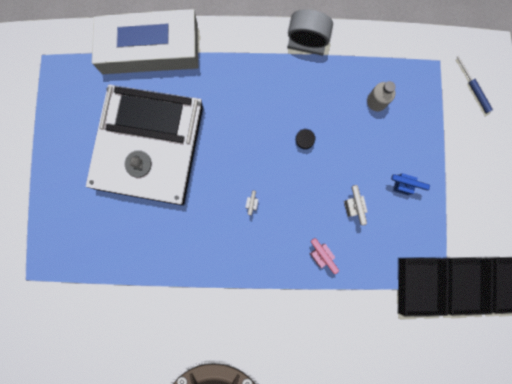

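View pics/side0.png

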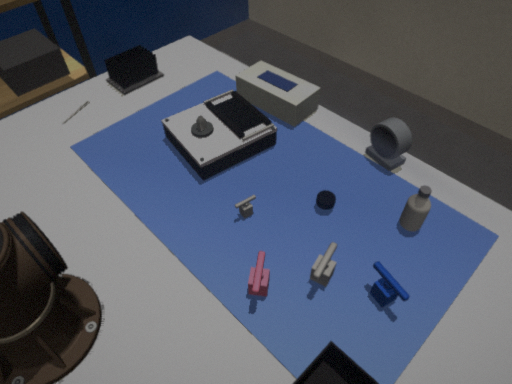

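Top view: the large key is at about (358,205), the small key at (252,203) and the drive at (138,162). The side view shows them at (325,265), (246,207) and (202,127). I'll zoom in on the key and the drive.

```bash
cat > h.py <<'E'
import numpy as np, cv2
from scipy.spatial.transform import Rotation as R
from plant import ctrl,cams,workorder
def proj(n,P):
    c=cams.get_calibration(n); f=192/np.tan(np.radians(c["vertical_fov"]/2))
    p=(np.atleast_2d(P)-c["position"])@R.from_euler("xyz",c["rotation"],degrees=True).as_matrix()
    s=np.c_[p[:,0],-p[:,1]]/-p[:,2:]; s=s*(1+c["k1"]*(s**2).sum(1,keepdims=True))
    return s*f+[c["cx"],c["cy"]]
def crop(n,im,u,v,w=50,h=38,k=8):
    return cv2.resize(im[v-h//2:v+h//2,u-w//2:u+w//2],(w*k,(h//2*2)*k),interpolation=cv2.INTER_CUBIC)
def boxpts(pose,box):
    x,y,z,a=pose; X=np.array([[i,j,k] for i in box[0:2] for j in box[2:4] for k in box[4:6]])/1000
    return X@R.from_euler("z",a,degrees=True).as_matrix().T+[x,y,z]
E
python3 - <<'E'
from h import *
t=cv2.imread("pics/top0.png");s=cv2.imread("pics/side0.png")
g=np.vstack([np.hstack([crop(0,t,358,205),crop(0,s,325,265)]),np.hstack([crop(0,t,138,162),crop(0,s,202,127)])])
cv2.imwrite("pics/c0.png",g)
E
```

```text
(no output)
```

View pics/c0.png

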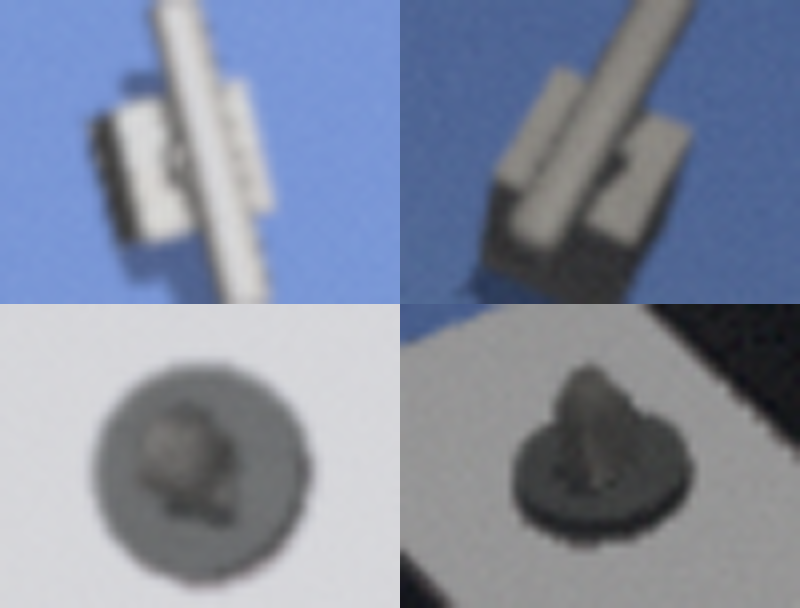

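The crops show the hub top corners and the collar clearly. Next I'll fit the poses from those pixels.

```bash
cat >> h.py <<'E'
from scipy.optimize import least_squares
def px(o,pts): return (np.array(pts,float)+.5)/8-.5+np.array(o)
def xy(n,uv,z): return least_squares(lambda q:(proj(n,[q[0],q[1],z])[0]-uv),[.5,0]).x
E
python3 - <<'E'
from h import *
T=px((333,186),[(140,243),(112,103),(245,80),(272,212)])
S=px((300,246),[(95,180),(160,68),(292,125),(230,245)])
C=np.array([[-19,19],[19,19],[19,-19],[-19,-19]])/1000
def pts(q): return np.c_[C@R.from_euler("z",q[2]).as_matrix()[:2,:2].T+q[:2],np.full(4,.048)]
for nm,L in(("top",[("top",T)]),("side",[("side",S)]),("both",[("top",T),("side",S)])):
    r=least_squares(lambda q:np.concatenate([(proj(n,pts(q))-U).ravel() for n,U in L]),[.4,-.3,0])
    print(nm,r.x[:2],np.degrees(r.x[2]),r.fun.round(1))
a=np.linspace(0,2*np.pi,60)
for n,o,c in(("top",(113,143),(203,165)),("side",(177,108),(202,163))):
    print(n,"collar",xy(n,px(o,[c])[0],.075))
    
for n,L in(("top",[(88,187),(183,204),(202,100)]),("side",[(163,122),(207,165),(275,130)])):
    q=[xy(n,np.array(p,float),.073) for p in L]
    print(n,q,[np.degrees(np.arctan2(*(q[i+1]-q[i])[::-1])) for i in(0,1)])
print("small",xy("top",np.array([252,203.]),.04),xy("side",np.array([246,207.]),.04))
E
```

```text
top [ 0.47956383 -0.31281484] 11.945446321195519 [ 0.1 -0.5  0.1  0.3 -0.2 -0.  -0.   0.1]
side [ 0.47970056 -0.31156503] 15.209211756322242 [-0.1 -0.3 -0.4 -0.3  0.1  0.5  0.4 -0. ]
both [ 0.47958951 -0.31213128] 13.628161045823246 [ 0.1 -0.3 -0.4  0.6 -0.7 -0.2 -0.2 -0.2 -0.1 -0.4  0.1 -0.2  0.4  1.
  0.3  0.3]
top collar [0.56157995 0.17295259]
side collar [0.56022623 0.17477223]
top [array([0.50715983, 0.28456406]), array([0.47391699, 0.07014877]), array([0.70664464, 0.03633805])] [np.float64(-98.81294523598012), np.float64(-8.266110104394038)]
side [array([0.50264592, 0.27348109]), array([0.48125008, 0.05730745]), array([0.69341552, 0.03088014])] [np.float64(-95.65245389708842), np.float64(-7.100187962934868)]
small [ 0.48155971 -0.07930349] [ 0.475726   -0.08558194]
```

```bash
python3 - <<'E'
from h import *
out=[]
k=(.4796,-.3122,.003,13.6)
for n in("top","side"):
    im=cv2.resize(cv2.imread(f"pics/{n}0.png"),None,fx=6,fy=6,interpolation=cv2.INTER_CUBIC)
    def line(P,c): cv2.polylines(im,[np.int32(((proj(n,P)+.5)*6-.5)*16)],True,c,1,cv2.LINE_AA,4)
    for b in((-19,19,-19,19,45,45),(-45,45,-7,7,71,71)): line(boxpts(k,b)[[0,2,6,4]],(0,0,255))
    f=(.561,.1738,.075,-8.)
    line(boxpts(f,(-70,170,-110,110,-2,-2))[[0,2,6,4]],(0,0,255))
    a=np.linspace(0,6.28,50); line(np.c_[f[0]+.03*np.cos(a),f[1]+.03*np.sin(a),0*a+.075],(0,160,0))
    line(boxpts(f,(-5,5,-5,5,36,36))[[0,2,6,4]],(0,255,255))
    for P in((.48,-.312,.05),(.561,.1738,.08)):
        u,v=np.int32(proj(n,P)[0]*6); w,h=(200,150) if P[1]<0 else (400,300)
        t=im[max(v-h,0):v+h,max(u-w,0):u+w]
        out.append(cv2.resize(t,(400,300)))
cv2.imwrite("pics/o.png",np.vstack([np.hstack(out[:2]),np.hstack(out[2:])]))
E
```

```text
(no output)
```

View pics/o.png

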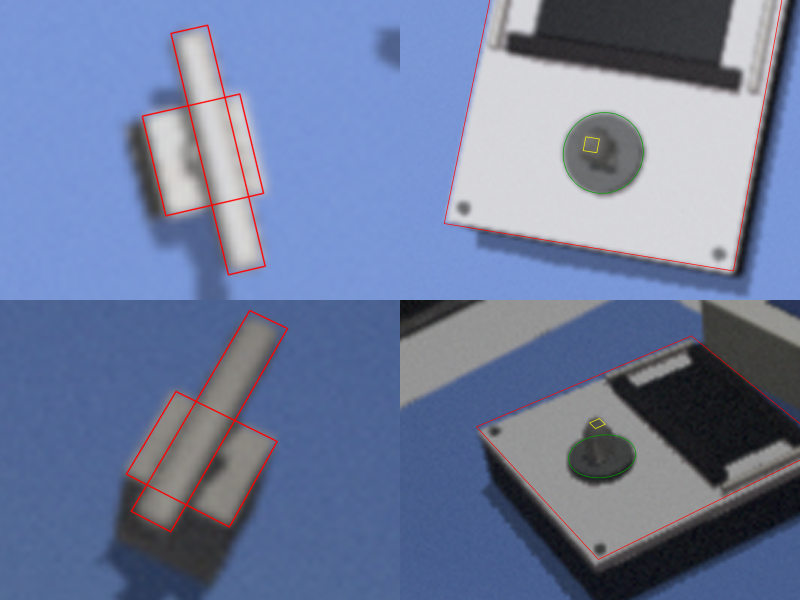

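Emit:
{"name": "play_rows", "arguments": {
  "motion": [
    {"rz": -0.95},
    {"rz": -0.95},
    {"rz": -0.95},
    {"rz": -0.95},
    {"rz": -0.95},
    {"rz": -0.95},
    {"rz": -0.95},
    {"x": 0.47,"y": 0.95},
    {"x": 0.47,"y": 0.95},
    {"x": 0.47,"y": 0.95},
    {"x": 0.47,"y": 0.95},
    {"x": 0.47,"y": 0.95},
    {"x": 0.47,"y": 0.95},
    {"x": 0.47,"y": 0.95},
    {"x": 0.47,"y": 0.95},
    {"x": 0.47,"y": 0.95},
    {"x": 0.47,"y": 0.95},
    {"x": 0.47,"y": 0.95},
    {"x": 0.47,"y": 0.95},
    {"x": 0.47,"y": 0.95}
  ],
  "fingers": 1
}}

```text
$.motion[0]: bad value
```

Emit:
{"name": "play_rows", "arguments": {
  "motion": [
    {"x": 0,"y": 0,"z": 0,"rx": 0,"ry": 0,"rz": -0.95},
    {"x": 0,"y": 0,"z": 0,"rx": 0,"ry": 0,"rz": -0.95},
    {"x": 0,"y": 0,"z": 0,"rx": 0,"ry": 0,"rz": -0.95},
    {"x": 0,"y": 0,"z": 0,"rx": 0,"ry": 0,"rz": -0.95},
    {"x": 0,"y": 0,"z": 0,"rx": 0,"ry": 0,"rz": -0.95},
    {"x": 0,"y": 0,"z": 0,"rx": 0,"ry": 0,"rz": -0.95},
    {"x": 0,"y": 0,"z": 0,"rx": 0,"ry": 0,"rz": -0.95},
    {"x": 0.47,"y": 0.95,"z": 0,"rx": 0,"ry": 0,"rz": 0},
    {"x": 0.47,"y": 0.95,"z": 0,"rx": 0,"ry": 0,"rz": 0},
    {"x": 0.47,"y": 0.95,"z": 0,"rx": 0,"ry": 0,"rz": 0},
    {"x": 0.47,"y": 0.95,"z": 0,"rx": 0,"ry": 0,"rz": 0},
    {"x": 0.47,"y": 0.95,"z": 0,"rx": 0,"ry": 0,"rz": 0},
    {"x": 0.47,"y": 0.95,"z": 0,"rx": 0,"ry": 0,"rz": 0},
    {"x": 0.47,"y": 0.95,"z": 0,"rx": 0,"ry": 0,"rz": 0},
    {"x": 0.47,"y": 0.95,"z": 0,"rx": 0,"ry": 0,"rz": 0},
    {"x": 0.47,"y": 0.95,"z": 0,"rx": 0,"ry": 0,"rz": 0}
  ],
  "fingers": 1
}}

```text
clock: 2.1
tool_pos: [0.3064, 0.4731, 0.2266]
orientation: [180.0, -0.0, 13.5]
force: [0.4, 0.2, -0.6]
opening: 0.0874
gripper_force: 0.0
```

Emit:
{"name": "play_rows", "arguments": {
  "motion": [
    {"x": 0.5,"y": 1,"z": 0,"rx": 0,"ry": 0,"rz": 0},
    {"x": 0.5,"y": 1,"z": 0,"rx": 0,"ry": 0,"rz": 0},
    {"x": 0.5,"y": 1,"z": 0,"rx": 0,"ry": 0,"rz": 0},
    {"x": 0.5,"y": 1,"z": 0,"rx": 0,"ry": 0,"rz": 0},
    {"x": 0.5,"y": 1,"z": 0,"rx": 0,"ry": 0,"rz": 0},
    {"x": 0.5,"y": 1,"z": 0,"rx": 0,"ry": 0,"rz": 0},
    {"x": 0.5,"y": 1,"z": 0,"rx": 0,"ry": 0,"rz": 0},
    {"x": 0.5,"y": 1,"z": 0,"rx": 0,"ry": 0,"rz": 0},
    {"x": 0.5,"y": 1,"z": 0,"rx": 0,"ry": 0,"rz": 0},
    {"x": 0.5,"y": 1,"z": 0,"rx": 0,"ry": 0,"rz": 0},
    {"x": 0.5,"y": 1,"z": 0,"rx": 0,"ry": 0,"rz": 0},
    {"x": 0.5,"y": 1,"z": 0,"rx": 0,"ry": 0,"rz": 0},
    {"x": 0.5,"y": 1,"z": 0,"rx": 0,"ry": 0,"rz": 0},
    {"x": 0.5,"y": 1,"z": 0,"rx": 0,"ry": 0,"rz": 0},
    {"x": -0.42,"y": 1,"z": 0,"rx": 0,"ry": 0,"rz": 0},
    {"x": -0.42,"y": 1,"z": 0,"rx": 0,"ry": 0,"rz": 0},
    {"x": -0.42,"y": 1,"z": 0,"rx": 0,"ry": 0,"rz": 0},
    {"x": -0.42,"y": 1,"z": 0,"rx": 0,"ry": 0,"rz": 0},
    {"x": -0.42,"y": 1,"z": 0,"rx": 0,"ry": 0,"rz": 0},
    {"x": -0.42,"y": 1,"z": 0,"rx": 0,"ry": 0,"rz": 0}
  ]
}}

```text
clock: 4.6
tool_pos: [0.5302, 0.013, 0.2269]
orientation: [-180.0, -0.0, 13.6]
force: [0.2, -0.1, -0.3]
opening: 0.0877
gripper_force: 0.0
```

Emit:
{"name": "play_rows", "arguments": {
  "motion": [
    {"x": -0.42,"y": 1,"z": 0,"rx": 0,"ry": 0,"rz": 0},
    {"x": -0.42,"y": 1,"z": 0,"rx": 0,"ry": 0,"rz": 0},
    {"x": -0.42,"y": 1,"z": 0,"rx": 0,"ry": 0,"rz": 0},
    {"x": -0.42,"y": 1,"z": 0,"rx": 0,"ry": 0,"rz": 0},
    {"x": -0.42,"y": 1,"z": 0,"rx": 0,"ry": 0,"rz": 0},
    {"x": -0.42,"y": 1,"z": 0,"rx": 0,"ry": 0,"rz": 0},
    {"x": -0.42,"y": 1,"z": 0,"rx": 0,"ry": 0,"rz": 0},
    {"x": -0.42,"y": 1,"z": 0,"rx": 0,"ry": 0,"rz": 0},
    {"x": -0.42,"y": 1,"z": 0,"rx": 0,"ry": 0,"rz": 0},
    {"x": -0.42,"y": 1,"z": 0,"rx": 0,"ry": 0,"rz": 0},
    {"x": -0.42,"y": 1,"z": 0,"rx": 0,"ry": 0,"rz": 0},
    {"x": 0,"y": 0,"z": 0,"rx": 0,"ry": 0,"rz": 0},
    {"x": 0,"y": 0,"z": 0,"rx": 0,"ry": 0,"rz": 0}
  ]
}}

```text
clock: 6.22
tool_pos: [0.4827, -0.2798, 0.2267]
orientation: [-180.0, -0.0, 13.5]
force: [-0.6, 0.4, -0.4]
opening: 0.0876
gripper_force: 0.0
```

Emit:
{"name": "play_rows", "arguments": {
  "motion": [
    {"x": -0.21,"y": 0.62,"z": 0,"rx": 0,"ry": 0,"rz": 0},
    {"x": -0.21,"y": 0.62,"z": 0,"rx": 0,"ry": 0,"rz": 0},
    {"x": 0,"y": 0,"z": 1,"rx": 0,"ry": 0,"rz": 0},
    {"x": 0,"y": 0,"z": 1,"rx": 0,"ry": 0,"rz": 0},
    {"x": 0,"y": 0,"z": 1,"rx": 0,"ry": 0,"rz": 0},
    {"x": 0,"y": 0,"z": 1,"rx": 0,"ry": 0,"rz": 0},
    {"x": 0,"y": 0,"z": 0,"rx": 0,"ry": 0,"rz": 0},
    {"x": 0,"y": 0,"z": 0,"rx": 0,"ry": 0,"rz": 0}
  ]
}}

```text
clock: 7.22
tool_pos: [0.4811, -0.313, 0.1274]
orientation: [180.0, -0.0, 13.6]
force: [-0.3, 0.1, 1.1]
opening: 0.0875
gripper_force: 0.0
```

```bash
python3 - <<'E'
from h import *
a=cams.snapshot("side"); 
cv2.imwrite("pics/s1.png",cv2.resize(a[150:384,180:490],None,fx=2.5,fy=2.5,interpolation=cv2.INTER_CUBIC)); o=ctrl.get_obs();print(o["tool_pos"],o["orientation"])
E
```

```text
[ 0.48126076 -0.31289777  0.12773171] [ 1.79939580e+02 -7.16597845e-02  1.35565274e+01]
```

View pics/s1.png

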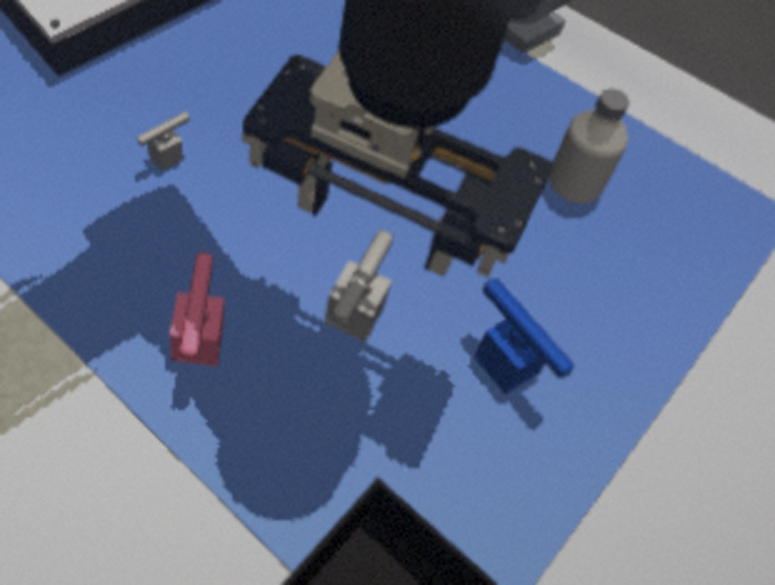

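The gripper hangs over the larger key at about (360,290) in the crop and is lined up with its hub. The blue key is clear of the fingers. I'll go down and grip.

Emit:
{"name": "play_rows", "arguments": {
  "motion": [
    {"x": -0.06,"y": 0,"z": 1,"rx": 0,"ry": 0,"rz": 0},
    {"x": 0,"y": 0,"z": 1,"rx": 0,"ry": 0,"rz": 0},
    {"x": 0,"y": 0,"z": 0.8,"rx": 0,"ry": 0,"rz": 0},
    {"x": 0,"y": 0,"z": 0.8,"rx": 0,"ry": 0,"rz": 0},
    {"x": 0,"y": 0,"z": 0.8,"rx": 0,"ry": 0,"rz": 0},
    {"x": 0,"y": 0,"z": 0,"rx": 0,"ry": 0,"rz": 0},
    {"x": 0,"y": 0,"z": 0,"rx": 0,"ry": 0,"rz": 0}
  ]
}}

```text
clock: 8.15
tool_pos: [0.48, -0.3131, 0.0178]
orientation: [179.9, -0.1, 13.6]
force: [0.4, -0.0, 0.2]
opening: 0.0881
gripper_force: 0.0
```

Emit:
{"name": "play_rows", "arguments": {
  "motion": [
    {"x": 0,"y": 0,"z": 0,"rx": 0,"ry": 0,"rz": 0},
    {"x": 0,"y": 0,"z": 0,"rx": 0,"ry": 0,"rz": 0},
    {"x": 0,"y": 0,"z": 0,"rx": 0,"ry": 0,"rz": 0},
    {"x": 0,"y": 0,"z": 0,"rx": 0,"ry": 0,"rz": 0},
    {"x": 0,"y": 0,"z": 0,"rx": 0,"ry": 0,"rz": 0},
    {"x": 0,"y": 0,"z": 0,"rx": 0,"ry": 0,"rz": 0},
    {"x": 0,"y": 0,"z": 0,"rx": 0,"ry": 0,"rz": 0},
    {"x": 0,"y": 0,"z": 0,"rx": 0,"ry": 0,"rz": 0}
  ],
  "fingers": -1
}}

```text
clock: 9.15
tool_pos: [0.479, -0.3127, 0.0165]
orientation: [-180.0, 0.0, 13.5]
force: [-0.2, -1.8, 0.2]
opening: 0.0378
gripper_force: 30.0
```

Emit:
{"name": "play_rows", "arguments": {
  "motion": [
    {"x": 0,"y": 0,"z": -0.4,"rx": 0,"ry": 0,"rz": 0},
    {"x": 0,"y": 0,"z": -0.8,"rx": 0,"ry": 0,"rz": 0},
    {"x": 0,"y": 0,"z": -1,"rx": 0,"ry": 0,"rz": 0},
    {"x": 0,"y": 0,"z": -1,"rx": 0,"ry": 0,"rz": 0},
    {"x": 0,"y": 0,"z": -1,"rx": 0,"ry": 0,"rz": 0},
    {"x": 0,"y": 0,"z": -1,"rx": 0,"ry": 0,"rz": 0},
    {"x": 0,"y": 0,"z": -0.8,"rx": 0,"ry": 0,"rz": 0},
    {"x": 0,"y": 0,"z": 0,"rx": 0,"ry": 0,"rz": 0.9},
    {"x": 0,"y": 0,"z": 0,"rx": 0,"ry": 0,"rz": 0.9},
    {"x": 0,"y": 0,"z": 0,"rx": 0,"ry": 0,"rz": 0.9},
    {"x": 0,"y": 0,"z": 0,"rx": 0,"ry": 0,"rz": 0.9},
    {"x": 0,"y": 0,"z": 0,"rx": 0,"ry": 0,"rz": 0.9},
    {"x": 0,"y": 0,"z": 0,"rx": 0,"ry": 0,"rz": 0.9}
  ]
}}

```text
clock: 10.78
tool_pos: [0.4787, -0.3125, 0.167]
orientation: [-180.0, 0.0, -8.2]
force: [1.0, -1.2, -2.3]
opening: 0.0378
gripper_force: 30.0
```

Emit:
{"name": "play_rows", "arguments": {
  "motion": [
    {"x": 0.03,"y": -0.5,"z": 0,"rx": 0,"ry": 0,"rz": 0},
    {"x": 0.03,"y": -1,"z": 0,"rx": 0,"ry": 0,"rz": 0},
    {"x": 0.03,"y": -1,"z": 0,"rx": 0,"ry": 0,"rz": 0},
    {"x": 0.03,"y": -1,"z": 0,"rx": 0,"ry": 0,"rz": 0},
    {"x": 0.03,"y": -1,"z": 0,"rx": 0,"ry": 0,"rz": 0},
    {"x": 0.03,"y": -1,"z": 0,"rx": 0,"ry": 0,"rz": 0},
    {"x": 0.03,"y": -1,"z": 0,"rx": 0,"ry": 0,"rz": 0},
    {"x": 0.03,"y": -1,"z": 0,"rx": 0,"ry": 0,"rz": 0},
    {"x": 0.03,"y": -1,"z": 0,"rx": 0,"ry": 0,"rz": 0},
    {"x": 0.03,"y": -1,"z": 0,"rx": 0,"ry": 0,"rz": 0},
    {"x": 0.03,"y": -1,"z": 0,"rx": 0,"ry": 0,"rz": 0},
    {"x": 0.03,"y": -1,"z": 0,"rx": 0,"ry": 0,"rz": 0},
    {"x": 0.03,"y": -1,"z": 0,"rx": 0,"ry": 0,"rz": 0},
    {"x": 0.03,"y": -1,"z": 0,"rx": 0,"ry": 0,"rz": 0},
    {"x": 0.03,"y": -1,"z": 0,"rx": 0,"ry": 0,"rz": 0},
    {"x": 0.03,"y": -1,"z": 0,"rx": 0,"ry": 0,"rz": 0},
    {"x": 0.03,"y": -1,"z": 0,"rx": 0,"ry": 0,"rz": 0},
    {"x": 0.03,"y": -1,"z": 0,"rx": 0,"ry": 0,"rz": 0},
    {"x": 0,"y": -1,"z": 0,"rx": 0,"ry": 0,"rz": 0},
    {"x": 0,"y": -0.6,"z": 0,"rx": 0,"ry": 0,"rz": 0}
  ]
}}

```text
clock: 13.28
tool_pos: [0.5594, 0.1599, 0.1665]
orientation: [-180.0, 0.0, -8.0]
force: [-1.1, -0.6, -2.1]
opening: 0.0378
gripper_force: 30.0
```

Emit:
{"name": "play_rows", "arguments": {
  "motion": [
    {"x": 0,"y": 0,"z": 0,"rx": 0,"ry": 0,"rz": 0},
    {"x": 0,"y": 0,"z": 0,"rx": 0,"ry": 0,"rz": 0},
    {"x": 0,"y": 0,"z": 0,"rx": 0,"ry": 0,"rz": 0}
  ]
}}

```text
clock: 13.65
tool_pos: [0.5592, 0.1576, 0.1666]
orientation: [180.0, 0.0, -8.1]
force: [0.6, 0.6, -2.6]
opening: 0.0377
gripper_force: 30.0
```

```bash
python3 - <<'E'
from h import *
a=cams.snapshot("side"); cv2.imwrite("pics/s2r.png",a)
cv2.imwrite("pics/s2.png",cv2.resize(a[50:200,100:300],None,fx=4,fy=4,interpolation=cv2.INTER_CUBIC)); 
q=[ctrl.get_obs()]
print({k:q[0][k] for k in("clock","tool_pos","orientation","force","moment","opening","joint_pos")})
E
```

```text
{'clock': 13.7, 'tool_pos': array([0.55929835, 0.15761447, 0.166648  ]), 'orientation': array([-1.79998105e+02, -2.61371664e-03, -8.09328971e+00]), 'force': array([-0.81795714, -0.75688162, -2.70454558]), 'moment': array([-1.91362179e-02, -9.36214450e-05, -3.77519469e-02]), 'opening': 0.03780380033195994, 'joint_pos': array([ 3.50117524e+01,  1.44279417e+01, -1.62794242e+01,  4.67867408e-04,
       -5.92894306e+01,  4.68947190e+01])}
```

View pics/s2.png

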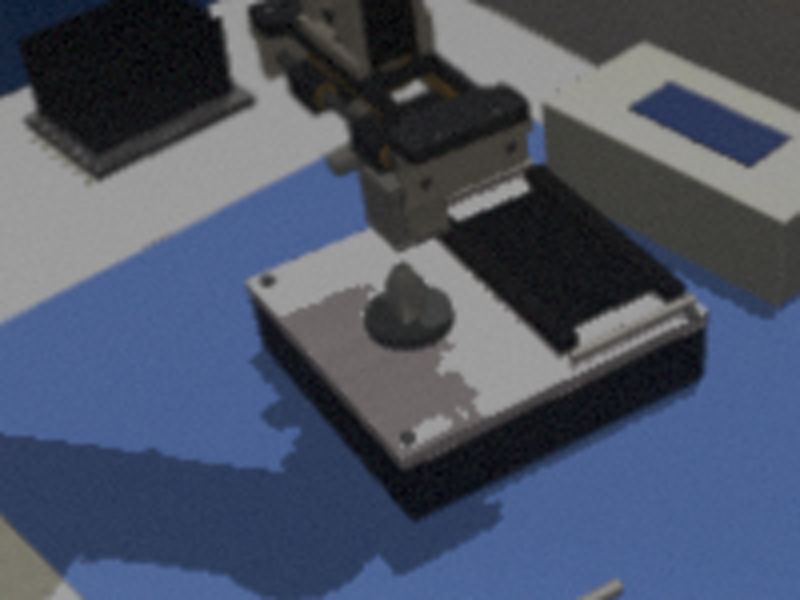

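Emit:
{"name": "play_rows", "arguments": {
  "motion": [
    {"x": -0.04,"y": -0.32,"z": 0,"rx": 0,"ry": 0,"rz": 0},
    {"x": 0,"y": -0.32,"z": 0,"rx": 0,"ry": 0,"rz": 0},
    {"x": 0,"y": 0,"z": 0,"rx": 0,"ry": 0,"rz": 0},
    {"x": 0,"y": 0,"z": 0.5,"rx": 0,"ry": 0,"rz": 0},
    {"x": 0,"y": 0,"z": 0.5,"rx": 0,"ry": 0,"rz": 0},
    {"x": 0,"y": 0,"z": 0.4,"rx": 0,"ry": 0,"rz": 0},
    {"x": 0,"y": 0,"z": 0.2,"rx": 0,"ry": 0,"rz": 0},
    {"x": 0,"y": 0,"z": 0,"rx": 0,"ry": 0,"rz": 0},
    {"x": 0,"y": 0,"z": 0,"rx": 0,"ry": 0,"rz": 0}
  ]
}}

```text
clock: 14.82
tool_pos: [0.5609, 0.1743, 0.1269]
orientation: [-180.0, -0.0, -8.0]
force: [-0.3, 0.9, -3.3]
opening: 0.038
gripper_force: 30.0
```

```bash
python3 - <<'E'
from h import *
a=cams.snapshot("side");b=cams.snapshot("top")
f=lambda a,u,v:cv2.resize(a[v-38:v+37,u-33:u+33],(400,450),interpolation=cv2.INTER_CUBIC)
cv2.imwrite("pics/s3.png",np.hstack([f(a,202,120),f(b,138,162)]))
q=ctrl.get_obs();print({k:q[k] for k in("clock","tool_pos","orientation","force","moment")})
E
```

```text
{'clock': 14.925, 'tool_pos': array([0.56080025, 0.17434482, 0.12700191]), 'orientation': array([-1.79971239e+02, -3.34246891e-02, -8.05038493e+00]), 'force': array([-1.01450069,  0.27985301, -1.79196553]), 'moment': array([ 0.02219845, -0.0023985 ,  0.01795984])}
```

View pics/s3.png

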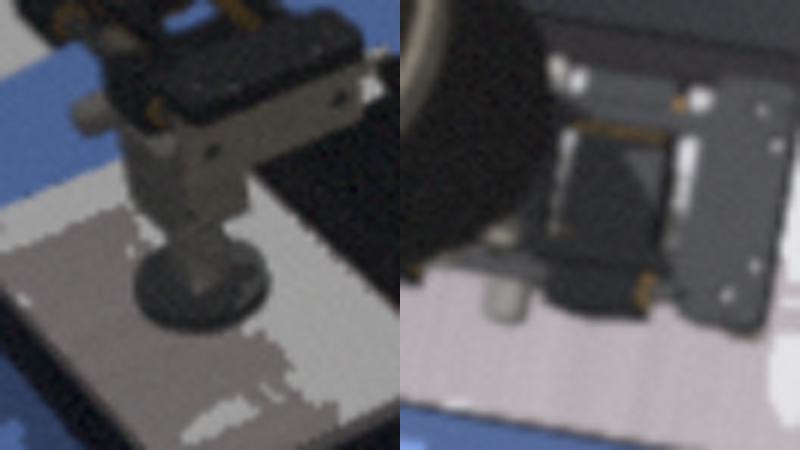

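The side crop shows the key's hub directly over the drive at (195,230), and there is no side force. I'll lower it over the taper.

Emit:
{"name": "play_rows", "arguments": {
  "motion": [
    {"x": 0,"y": 0,"z": 0.2,"rx": 0,"ry": 0,"rz": 0},
    {"x": 0,"y": 0,"z": 0.2,"rx": 0,"ry": 0,"rz": 0},
    {"x": 0,"y": 0,"z": 0.2,"rx": 0,"ry": 0,"rz": 0},
    {"x": 0,"y": 0,"z": 0,"rx": 0,"ry": 0,"rz": 0}
  ]
}}

```text
clock: 15.42
tool_pos: [0.5602, 0.174, 0.1109]
orientation: [180.0, 0.0, -8.1]
force: [-0.6, 0.2, -1.7]
opening: 0.0379
gripper_force: 30.0
```

Emit:
{"name": "play_rows", "arguments": {
  "motion": [
    {"x": 0,"y": 0,"z": 0.1,"rx": 0,"ry": 0,"rz": 0},
    {"x": 0,"y": 0,"z": 0.1,"rx": 0,"ry": 0,"rz": 0},
    {"x": 0,"y": 0,"z": 0,"rx": 0,"ry": 0,"rz": 0}
  ]
}}

```text
clock: 15.8
tool_pos: [0.561, 0.1743, 0.1067]
orientation: [-180.0, -0.0, -8.0]
force: [2.6, -0.4, -1.0]
opening: 0.0378
gripper_force: 30.0
```

Emit:
{"name": "play_rows", "arguments": {
  "motion": [
    {"x": 0,"y": 0,"z": 0.1,"rx": 0,"ry": 0,"rz": 0},
    {"x": 0,"y": 0,"z": 0.1,"rx": 0,"ry": 0,"rz": 0},
    {"x": 0,"y": 0,"z": 0.1,"rx": 0,"ry": 0,"rz": 0},
    {"x": 0,"y": 0,"z": 0,"rx": 0,"ry": 0,"rz": 0}
  ]
}}

```text
clock: 16.3
tool_pos: [0.5606, 0.1744, 0.0986]
orientation: [-180.0, 0.0, -8.1]
force: [4.0, 0.9, -4.2]
opening: 0.0375
gripper_force: 30.0
```

Emit:
{"name": "play_rows", "arguments": {
  "motion": [
    {"x": 0,"y": 0,"z": 0.1,"rx": 0,"ry": 0,"rz": 0},
    {"x": 0,"y": 0,"z": 0.1,"rx": 0,"ry": 0,"rz": 0},
    {"x": 0,"y": 0,"z": 0,"rx": 0,"ry": 0,"rz": 0}
  ]
}}

```text
clock: 16.68
tool_pos: [0.56, 0.174, 0.0932]
orientation: [180.0, 0.1, -8.1]
force: [4.4, 1.4, -6.7]
opening: 0.0377
gripper_force: 30.0
```

Emit:
{"name": "play_rows", "arguments": {
  "motion": [
    {"x": 0,"y": 0,"z": 0.08,"rx": 0,"ry": 0,"rz": 0},
    {"x": 0,"y": 0,"z": 0.08,"rx": 0,"ry": 0,"rz": 0},
    {"x": 0,"y": 0,"z": 0,"rx": 0,"ry": 0,"rz": 0}
  ]
}}

```text
clock: 17.05
tool_pos: [0.56, 0.174, 0.0896]
orientation: [180.0, 0.1, -8.1]
force: [2.1, 0.1, -3.9]
opening: 0.0381
gripper_force: 30.0
```

Emit:
{"name": "play_rows", "arguments": {
  "motion": [
    {"x": 0,"y": 0,"z": 0.03,"rx": 0,"ry": 0,"rz": 0},
    {"x": 0,"y": 0,"z": 0,"rx": 0,"ry": 0,"rz": 0}
  ]
}}

```text
clock: 17.3
tool_pos: [0.5603, 0.174, 0.0892]
orientation: [180.0, 0.0, -8.1]
force: [1.2, -1.4, -2.1]
opening: 0.0382
gripper_force: 30.0
```

Emit:
{"name": "play_rows", "arguments": {
  "motion": [
    {"x": 0,"y": 0,"z": 0.04,"rx": 0,"ry": 0,"rz": 0},
    {"x": 0,"y": 0,"z": 0,"rx": 0,"ry": 0,"rz": 0}
  ]
}}

```text
clock: 17.55
tool_pos: [0.5605, 0.1741, 0.0886]
orientation: [-180.0, -0.0, -8.1]
force: [-0.2, -1.0, 1.2]
opening: 0.0376
gripper_force: 30.0
```

Emit:
{"name": "play_rows", "arguments": {
  "motion": [
    {"x": 0,"y": 0,"z": 0.03,"rx": 0,"ry": 0,"rz": 0},
    {"x": 0,"y": 0,"z": 0,"rx": 0,"ry": 0,"rz": 0}
  ]
}}

```text
clock: 17.8
tool_pos: [0.5605, 0.1741, 0.0885]
orientation: [180.0, -0.0, -8.0]
force: [-3.4, -0.5, 7.9]
opening: 0.038
gripper_force: 30.0
```

The key is on the collar: the TCP is at the home height and the contact force is rising. I'll release and retreat.

Emit:
{"name": "play_rows", "arguments": {
  "motion": [
    {"x": 0,"y": 0,"z": 0,"rx": 0,"ry": 0,"rz": 0},
    {"x": 0,"y": 0,"z": 0,"rx": 0,"ry": 0,"rz": 0},
    {"x": 0,"y": 0,"z": 0,"rx": 0,"ry": 0,"rz": 0},
    {"x": 0,"y": 0,"z": 0,"rx": 0,"ry": 0,"rz": 0},
    {"x": 0,"y": 0,"z": 0,"rx": 0,"ry": 0,"rz": 0},
    {"x": 0,"y": 0,"z": 0,"rx": 0,"ry": 0,"rz": 0}
  ],
  "fingers": 1
}}

```text
clock: 18.55
tool_pos: [0.5606, 0.1742, 0.0875]
orientation: [180.0, 0.0, -8.1]
force: [0.7, -0.9, -0.2]
opening: 0.087
gripper_force: 0.0
```

Emit:
{"name": "play_rows", "arguments": {
  "motion": [
    {"x": 0,"y": 0,"z": -0.3,"rx": 0,"ry": 0,"rz": 0},
    {"x": 0,"y": 0,"z": -0.8,"rx": 0,"ry": 0,"rz": 0},
    {"x": 0,"y": 0,"z": -1,"rx": 0,"ry": 0,"rz": 0},
    {"x": 0,"y": 0,"z": -1,"rx": 0,"ry": 0,"rz": 0},
    {"x": 0,"y": 0,"z": -1,"rx": 0,"ry": 0,"rz": 0},
    {"x": 0,"y": 0,"z": -1,"rx": 0,"ry": 0,"rz": 0},
    {"x": 0,"y": 0,"z": 0,"rx": 0,"ry": 0,"rz": 0},
    {"x": 0,"y": 0,"z": 0,"rx": 0,"ry": 0,"rz": 0}
  ]
}}

```text
clock: 19.55
tool_pos: [0.5603, 0.1741, 0.215]
orientation: [-180.0, 0.0, -8.1]
force: [-0.3, -0.3, -0.1]
opening: 0.0873
gripper_force: 0.0
```

```bash
python3 - <<'E'
from h import *
a=cams.snapshot("side"); im=cv2.resize(a,None,fx=6,fy=6,interpolation=cv2.INTER_CUBIC)
k=(.5605,.1741,.075,-8)
for b in((-19,19,-19,19,45,45),(-45,45,-7,7,71,71)):
    cv2.polylines(im,[np.int32(((proj("side",boxpts(k,b)[[0,2,6,4]])+.5)*6-.5)*16)],True,(0,0,255),1,cv2.LINE_AA,4)
cv2.imwrite("pics/s4.png",im[80*6:165*6,150*6:260*6])
E
```

```text
(no output)
```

View pics/s4.png

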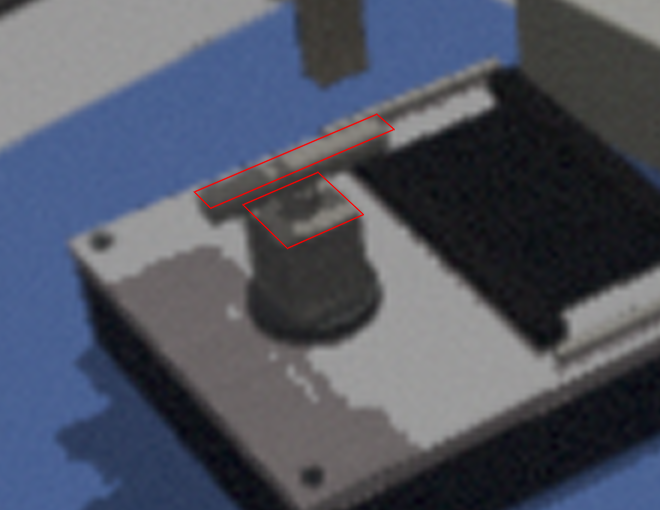

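The key stands upright on the collar. Its bar, around (295,160), lies on the predicted home outline, and the gripper is clear of it. I'll hand the job in.

```bash
python3 -c "
from plant import workorder
print(workorder.close_job())"
```

```text
the job is handed in; nothing more can be done
None
```

The larger key is pushed past the ball, sitting fully home on the drive and released, and I never touched the smaller key. I handed the job in at about 19.6 s of the 38 s allowed; no verdict came back.

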